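Slide the flat tin into its bay under the spice shelf

ROBOT

A 6-joint arm with a two-finger parallel gripper is mounted at the origin on the work surface; the furniture and walls round the work are solid. World frame = base frame: x ahead of the robot, y to its left, z up, the work surface at z = 0. Lengths are in m, angles in rad, forces in N, time in s.
With the tool pointing down it reaches from about 0.3 to 0.875 m from the base axis. Payload 6.4 kg.
Tool frame: the origin (TCP) lies on the centre line of the jaws, within the pads' length; the fingertips stand 11 mm ahead of it and the grasp point (between the pads) lies 8 mm behind it (ctrl.tips_ahead is the z of the fingertips in the tool frame, in m); z points along the fingers, y is the line along which they close (so a half turn about z gives the same grasp; the last joint's range is limited). The gripper opens to 88 mm and grips with 3 to 60 N. Pads are 18 mm wide; open, the fingers measure 123 mm over their backs; the gripper's body (75 mm by 187 mm) begins 45 mm behind the grasp point.
Start: joints at [0.999, 0.181, 1.607, -0, 1.354, -0.206], TCP at [0.206, 0.537, 0.25] pointing down, gripper open.
Joint ranges: [-2.99, 2.99], [-0.89, 2.07], [0.3, 2.58], [-1.14, 4.28], [0, 2.63], [-3.12, 3.12]. Speed limits (rad/s): [2.57, 2.57, 3.01, 3.14, 3.14, 3.14].

INTERFACE

Orientations are given as [roll, pitch, yaw] about the fixed x, y, z axes, in that order (R = Rz(yaw) Ry(pitch) Rx(roll)).
In Python, from plant import ctrl gives the robot as it stands.
- The arm moves only by the shell command python3 -m crank 'ROWS' [OPENING] [FORCE]. ROWS is JSON, a list of rows, each an object of numbers: "x", "y", "z": the shift along the tool's x, y, z in m; "wx", "wy", "wz": the turn, a rotation vector about the tool's x, y, z in rad. A call has 1 to 8 rows; each row shifts and turns the commanded pose from where the row before left it, along the tool's axes as they then stand; what a row does not reach is not made up. A row lasts 1/10 s, in which the tool goes at most 50 mm and 8.59 degrees, less where a joint would pass 70% of its speed; a pose out of reach is approached as far as the arm can. A call with a gripper value outside its range is refused whole. OPENING is the opening, from -1 (shut) to 1 (fully open), set as the call begins (- or left out, the last holds). The fingers move at their own pace and stop on an object; FORCE is the grip in N (left out, the last holds). Time passes only in rows, so rows that do not move let the fingers close. It gives the time, the measured TCP pose, the force, the opening and the grip force at its end, in the units of the state.
- ctrl.state(): the state, without advancing time (a new reading comes with each control period).
- ctrl.capture(name): name is "scene" or "top" or "wrist"; returns a dict with "color" (400x640x3 uint8, red, green, blue), "vfov" (degrees; the focal length in pixels is half the picture's height over the tangent of half this angle, whatever the lens; pixels are square), "cx", "cy" (the principal point, pixels), "dist_coeffs" ([k1, k2, p1, p2, k3] as OpenCV has them; the pictures are not rectified), "R" (3x3) and "t" (3): a world point X has camera coordinates R X + t. Camera axes: x right, y down, z forward; pixel columns grow to the right and rows downward; lengths in m; the calibration is good to about 2 mm. A picture is of the moment at which its call begins. There is no depth.
- ctrl.finish_job(): hands the job in; it is judged then, once.
The state is a dict: "time_s": time; "qpos": joint angles; "qvel": joint speeds; "joint_torque": joint torques, N m; "eef_pos": TCP position; "orientation": TCP orientation; "ft_force": force on the tool from outside, world axes, zero at the start; "torque": the same for the moment, N m; "finger_gap": finger opening in m; "grasp_force": force on a finger pad.
Only numpy, scipy, OpenCV 4.12 (cv2) and the standard library are available. Lean on these libraries where they do the work, as an engineer would, in place of code of your own. Each camera call takes 0.05 s, during which the arm holds its last target. There are 200 camera calls.

TASK

Put the loose flat fish tin away: push it across the worktop, lengthways, through the narrow opening into the empty bay under the little wooden spice shelf (the right-hand one, seen from its open front; a tin like it is stored in the left one), until it is fully home against the back of the bay, level with its neighbour. Only push it with the fingers, do not lift or tip it, and leave the stored tin, the spice jars on the shelf and the round tomato tin standing where they are.

Things in the scene. Friction and masses are not known exactly. Their poses are not given: they have to be found in the camera images.
- fish_tin: the loose flat fish tin on the worktop, cream-gold with a blue lid, rounded corners; 63 mm wide (its own x) by 105 mm long (its own y) at the lid's rim and 26 mm high, 0.15 kg give or take; origin at the centre of its underside. Its walls taper inwards below, so pushing fingers meet it near the rim, 25 mm up, about 60 mm apart across and 100 mm lengthways. Either end may go in first.
- tin_shelf: low wooden shelf, fixed, 105 mm deep (x), 174 wide (y), 58 high; origin at the centre of its footprint. Open front at its x = -52.5 mm; push in along its +x. Three 10 mm dividers (y = -76, 0, +76) under a 12 mm top board make two bays 66 wide, 46 high, at y = -38 (empty) and +38 (stored tin); back panel 94 mm behind the front, so a tin that is home shows about 9 mm in front. No floor of its own
- bay_mouth (a point): centre of the front opening of the empty bay, at worktop height; axes as the shelf's (x points into the bay)
- stored_tin: a second, identical flat fish tin, already stored in the other bay; origin at the centre of its underside
- tomato_tin: round tomato tin, 57 mm across and 72 mm high, standing on the worktop in front of the shelf; origin at the centre of its underside
- spice_a: spice jar with red cap, 45 mm across and 106 mm high, standing on the rear part of the shelf's top, beyond the middle of the shelf's depth; origin at the centre of its underside
- spice_b: second spice jar with red cap, same size, beside the first on the shelf's top; origin at the centre of its underside

How it is judged:
On the way:
1. the loose tin's leading part is between the dividers of the empty bay, standing on the worktop (x of fish_tin in the frame of bay_mouth between -0.03 and 0.025 m and y of fish_tin in the frame of bay_mouth between -0.01 and 0.01 m and height (world z) of fish_tin below 0.006 m).
At the end, for the whole second after the job is handed in: Loose fish tin flat, at rest, lengthways (0.12 rad) in the empty bay: centre 38 to 52 mm behind the shelf front (home, at the back panel: 44), within 7 mm of the bay centre line. Stored tin within 12 mm, jars 15 mm, tomato tin 20 mm of their starts, upright (x of fish_tin in the frame of bay_mouth between 0.038 and 0.052 m and y of fish_tin in the frame of bay_mouth between -0.007 and 0.007 m and angle between the y axis of fish_tin and the x axis of tin_shelf, either way round below 0.12 rad and height (world z) of fish_tin below 0.004 m and angle between fish_tin's own z axis and vertical below 0.05 rad and linear speed of fish_tin below 0.01 m/s and distance of stored_tin from where it was at the start of the episode below 0.012 m and distance of each of spice_a, spice_b from where it was at the start of the episode below 0.015 m and distance of tomato_tin from where it was at the start of the episode below 0.02 m and angle between each of spice_a, spice_b, tomato_tin's own z axis and vertical below 0.1 rad); the robot touches nothing.
It fails at once if the loose fish tin is lifted more than 10 mm or tipped more than 0.25 rad (height (world z) of fish_tin above 0.01 m or angle between fish_tin's own z axis and vertical above 0.25 rad).
It fails at once if the stored tin is shifted more than 12 mm or a spice jar more than 15 mm or tipped (distance of stored_tin from where it was at the start of the episode above 0.012 m or distance of any of spice_a, spice_b from where it was at the start of the episode above 0.015 m or angle between any of spice_a, spice_b's own z axis and vertical above 0.3 rad).
It fails at once if the tomato tin is pushed more than 20 mm or tipped (distance of tomato_tin from where it was at the start of the episode above 0.02 m or angle between tomato_tin's own z axis and vertical above 0.3 rad).
It also fails if it takes over 72 s, if anything falls off the work surface, if the arm or the gripper's body presses on something with over 40 N, if the wrist force passes 120 N, or if a joint passes its speed limit or range.

## Working session

There is one attempt and no reset: what is moved stays moved. The work goes in short steps, Python scripts to look and compute and a shell command to move; the robot and the scene stay as the last step left them, time stands still between calls to the robot, and variables do not carry over. Pictures are saved under pics/ and viewed, at most 10 in all, crops included, and the job is handed in when it is done.

```bash
mkdir -p pics; python3 - <<'E'
from plant import ctrl
import cv2,json
s=ctrl.state();print(s['eef_pos'],s['orientation'],s['finger_gap'],s['time_s'],ctrl.tips_ahead)
for n in('scene','top'):
    c=ctrl.capture(n);cv2.imwrite(f'pics/{n}0.png',c['color'][:,:,::-1])
    print(n,c['vfov'],c['cx'],c['cy'],c['dist_coeffs'],c['R'],c['t'])
E
```

```text
[0.20537637 0.53652758 0.24883038] [-3.13990159e+00 -3.50356408e-04  2.77580224e+00] 0.08818944163851096 0.0 0.011
scene 48.575667411163245 317.3663509962231 190.529246302406 [-0.07117063  0.          0.          0.          0.        ] [[-0.88419844 -0.46685831 -0.01537655]
 [-0.27242634  0.54213836 -0.79490244]
 [ 0.37944303 -0.69866252 -0.60654239]] [0.33669972 0.33760536 0.53839632]
top 45.94521231895077 322.6658613626409 201.92197061349378 [-0.0426097  0.         0.         0.         0.       ] [[ 0.01285151 -0.99973473  0.0191129 ]
 [-0.98249349 -0.01617804 -0.18559315]
 [ 0.18585313 -0.01639315 -0.98244078]] [-0.26646878  0.48310643  0.8108694 ]
```

View pics/top0.png

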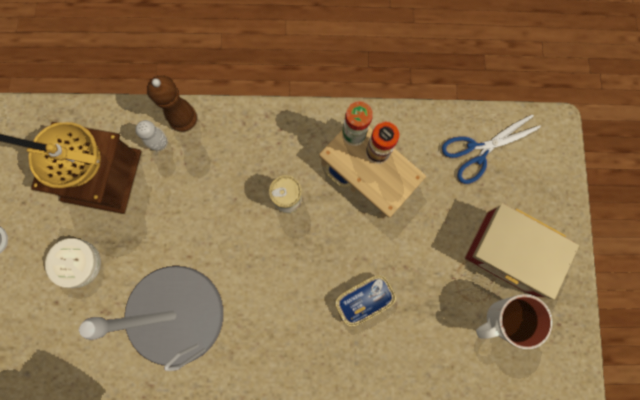

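View pics/scene0.png

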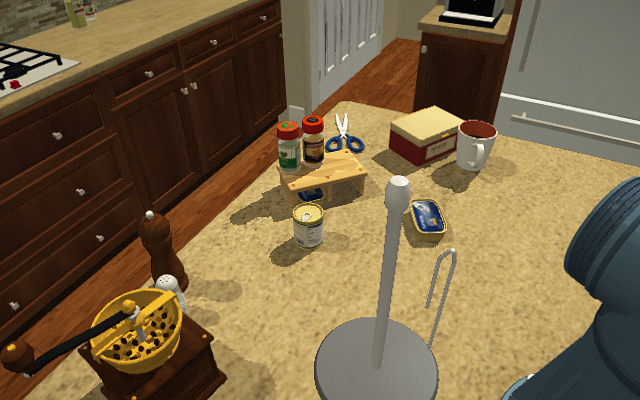

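The top view shows the shelf near (373,173), its open front facing lower-left with the stored tin at (340,173). The loose tin is at (366,301) and the tomato tin at (286,194). I'll enlarge the top view to measure them.

```bash
python3 - <<'E'
import cv2
i=cv2.imread('pics/top0.png')[90:340,260:440]
i=cv2.resize(i[:, :],None,fx=4,fy=4,interpolation=cv2.INTER_CUBIC)
cv2.imwrite('pics/c1.png',i[:600,:]) ;cv2.imwrite('pics/c2.png',i[700:1000])
E
```

```text
(no output)
```

View pics/c1.png

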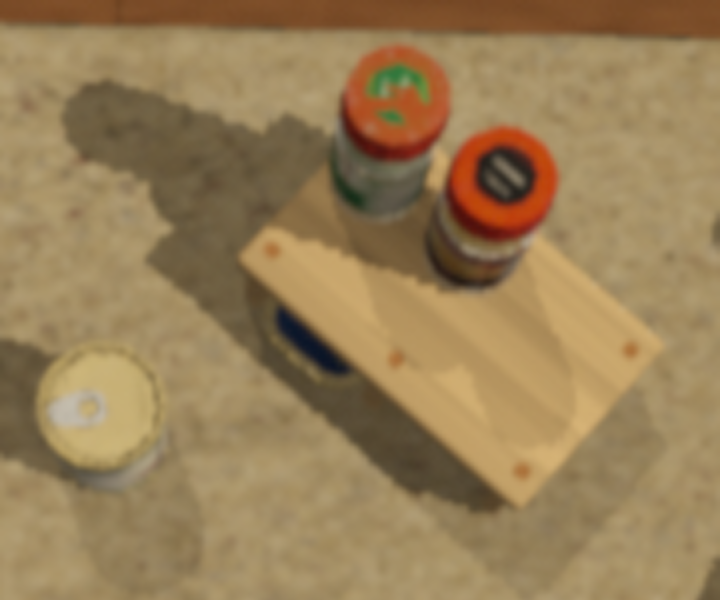

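View pics/c2.png

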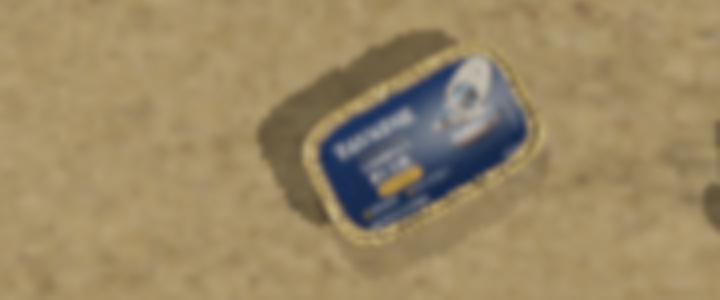

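```bash
cat > h.py <<'E'
import numpy as np,cv2
from plant import ctrl
def unproj(c,uv,z):
    f=200/np.tan(np.radians(c['vfov'])/2);K=np.array([[f,0,c['cx']],[0,f,c['cy']],[0,0,1]])
    R=np.array(c['R']);t=np.array(c['t'])
    n=cv2.undistortPoints(np.array(uv,float).reshape(-1,1,2),K,np.array(c['dist_coeffs'])).reshape(-1,2)
    d=np.c_[n,np.ones(len(n))]@R; o=-R.T@t
    return o+d*((z-o[2])/d[:,2])[:,None]
def tin(c,seed,z=.0255,r=35):
    """centre, long-axis angle from the blue lid"""
    im=c['color'].astype(int);m=(im[:,:,2]>im[:,:,0]+25)
    yy,xx=np.mgrid[:400,:640];m&=(abs(xx-seed[0])<r)&(abs(yy-seed[1])<r)
    m=cv2.morphologyEx(m.astype(np.uint8),cv2.MORPH_CLOSE,np.ones((7,7)))
    k,l,st,_=cv2.connectedComponentsWithStats(m);b=1+np.argmax(st[1:,4])
    ys,xs=np.nonzero(l==b);P=unproj(c,np.c_[xs,ys],z)[:,:2]
    ctr,sz,_=cv2.minAreaRect((P*1000).astype(np.float32))
    bx=cv2.boxPoints(cv2.minAreaRect((P*1000).astype(np.float32)));e=bx[1]-bx[0];g=bx[2]-bx[1]
    e=e if np.hypot(*e)>np.hypot(*g) else g
    w,v=np.linalg.eigh(np.cov(P.T))
    return np.array(ctr)/1000,P.mean(0),sz,np.arctan2(e[1],e[0])%np.pi,np.arctan2(v[1,1],v[0,1])%np.pi
E
python3 - <<'E'
from h import *
c=ctrl.capture('top')
q=lambda a:[((x+.5)/4-.5+260,(y+.5)/4-.5+90) for x,y in a]
P=unproj(c,q([(241,258),(521,507),(663,347)]),.058);print(P)
print('w',np.linalg.norm(P[1]-P[0]),'d',np.linalg.norm(P[2]-P[1]))
e=P[0]-P[1];yaw=np.arctan2(-e[0],e[1]);d=P[2]-P[1];print('yaw',yaw,np.arctan2(d[1],d[0]))
ctr=(P[0]+P[2])/2;X=np.array([np.cos(yaw),np.sin(yaw)]);Y=np.array([-X[1],X[0]])
print('shelf',ctr,'mouth',ctr[:2]-.0525*X-.038*Y)
print('tin',tin(c,(366,301)))
print('tomato',unproj(c,q([(101,407)]),.072))
print('tinrim',unproj(c,[(x,y+175) for x,y in q([(303,150),(370,243),(550,120),(470,40)])],.0255))
print('jars',unproj(c,q([(397,100),(502,180)]),.164))
E
```

```text
[[ 0.5741285  -0.25293141  0.058     ]
 [ 0.46062417 -0.3801274   0.058     ]
 [ 0.53565006 -0.44638395  0.058     ]]
w 0.17047595533202442 d 0.1000940267022288
yaw -0.7285767815988842 -0.7234081773415704
shelf [ 0.55488928 -0.34965768  0.058     ] mouth [ 0.49041711 -0.34305541]
tin (array([ 0.31180579, -0.33872577]), array([ 0.30745779, -0.33216946]), (47.48151779174805, 88.9327163696289), np.float32(2.0728698), np.float64(1.8541961593770533))
tomato [[ 0.50030377 -0.19170993  0.072     ]]
tinrim [[ 0.30797699 -0.28497971  0.0255    ]
 [ 0.26749073 -0.31528423  0.0255    ]
 [ 0.32252227 -0.39681317  0.0255    ]
 [ 0.35800961 -0.36070235  0.0255    ]]
jars [[ 0.61088351 -0.31464407  0.164     ]
 [ 0.57756131 -0.35717322  0.164     ]]
```

The tin measures about right and the shelf comes out 170×100 mm against the real 174×105, which fits slightly inset corners. The paper-towel stand could block the swing, so I'll triangulate it, along with the pepper mill and grinder.

```bash
python3 - <<'E'
from h import *
T=ctrl.capture('top');S=ctrl.capture('scene')
def tri(a,b):
    A=[];B=[]
    for c,u in((T,a),(S,b)):
        o=-np.array(c['R']).T@np.array(c['t']);p=unproj(c,[u],0)[0];d=(p-o)/np.linalg.norm(p-o)
        M=np.eye(3)-np.outer(d,d);A.append(M);B.append(M@o)
    return np.linalg.solve(sum(A),sum(B))
print('stem top',tri((92,328),(398,190)))
print('stem base',unproj(T,[(174,316)],.01),'disc edges',unproj(T,[(125,316),(222,316)],0.01))
print('wire',tri((185,358),(441,258)))
print('mug, box',unproj(T,[(522,320),(470,250)],.09))
print('cup',unproj(T,[(72,263)],.1), 'mill top',tri((163,90),(150,215)))
print(ctrl.state()['qpos'])
E
```

```text
stem top [0.28088696 0.00821964 0.33474845]
stem base [[0.27841471 0.00782387 0.01      ]] disc edges [[ 0.2766673   0.09745089  0.01      ]
 [ 0.2799277  -0.07958743  0.01      ]]
wire [ 0.23273168 -0.06401063  0.19411195]
mug, box [[ 0.28251665 -0.59634111  0.09      ]
 [ 0.3992607  -0.51232936  0.09      ]]
cup [[0.36632004 0.1590762  0.1       ]] mill top [0.65731587 0.01386254 0.15805138]
[ 9.98689049e-01  1.81146608e-01  1.60749462e+00  1.80409083e-05
  1.35378533e+00 -2.06319150e-01]
```

```bash
python3 -m crank '[{"z":-0.045},{"z":-0.045},{"z":-0.045},{"z":-0.045},{"z":-0.045},{"x":-0.039,"y":-0.0275},{"x":-0.039,"y":-0.0275},{"x":-0.039,"y":-0.0275}]' 1
```

```text
validation failed for argument at $[0]...
```

```bash
python3 -m crank '[{"x":-0.039,"y":-0.0275},{"x":-0.039,"y":-0.0275},{"x":-0.039,"y":-0.0275},{"x":-0.039,"y":-0.0275},{"x":-0.039,"y":-0.0275},{"x":-0.039,"y":-0.0275},{"x":-0.039,"y":-0.0275},{"x":-0.039,"y":-0.0275}]'
```

```text
validation failed for argument at $[0]...
```

```bash
python3 -m crank '[{"x":0,"y":0,"z":-0.045,"wx":0,"wy":0,"wz":0}]' 1; python3 -m crank --help | head -30
```

```text
time_s: 0.35
eef_pos: [0.2038, 0.5339, 0.2883]
orientation: [-3.129, -0.003, 2.776]
ft_force: [0.8, 0.2, -0.3]
finger_gap: 0.0879
grasp_force: 0.0invalid input: not JSON, or not a number
```

```bash
python3 -m crank '[{"x":0,"y":0,"z":-0.045,"wx":0,"wy":0,"wz":0},{"x":0,"y":0,"z":-0.045,"wx":0,"wy":0,"wz":0},{"x":0,"y":0,"z":-0.045,"wx":0,"wy":0,"wz":0},{"x":0,"y":0,"z":-0.045,"wx":0,"wy":0,"wz":0},{"x":-0.039,"y":-0.0275,"z":0,"wx":0,"wy":0,"wz":0},{"x":-0.039,"y":-0.0275,"z":0,"wx":0,"wy":0,"wz":0},{"x":-0.039,"y":-0.0275,"z":0,"wx":0,"wy":0,"wz":0},{"x":-0.039,"y":-0.0275,"z":0,"wx":0,"wy":0,"wz":0}]' 1
```

```text
time_s: 1.15
eef_pos: [0.3124, 0.377, 0.4747]
orientation: [3.141, 0.0, 2.777]
ft_force: [1.1, -0.0, 0.3]
finger_gap: 0.0878
grasp_force: 0.0
```

Reached and high enough. Next I'll carry on past the stand.

```bash
python3 -m crank '[{"x":-0.039,"y":-0.0275,"z":0,"wx":0,"wy":0,"wz":0},{"x":-0.039,"y":-0.0275,"z":0,"wx":0,"wy":0,"wz":0},{"x":-0.039,"y":-0.0275,"z":0,"wx":0,"wy":0,"wz":0},{"x":-0.039,"y":-0.0275,"z":0,"wx":0,"wy":0,"wz":0},{"x":-0.039,"y":-0.0275,"z":0,"wx":0,"wy":0,"wz":0},{"x":-0.039,"y":-0.0275,"z":0,"wx":0,"wy":0,"wz":0},{"x":-0.039,"y":-0.0275,"z":0,"wx":0,"wy":0,"wz":0},{"x":0,"y":-0.047,"z":0,"wx":0,"wy":0,"wz":0}]' 1
```

```text
time_s: 1.95
eef_pos: [0.4838, 0.0547, 0.4718]
orientation: [-3.14, -0.004, 2.775]
ft_force: [-0.2, -0.6, 0.0]
finger_gap: 0.0881
grasp_force: 0.0
```

```bash
python3 -m crank '[{"x":0,"y":-0.047,"z":0,"wx":0,"wy":0,"wz":0},{"x":0,"y":-0.047,"z":0,"wx":0,"wy":0,"wz":0},{"x":0,"y":-0.047,"z":0,"wx":0,"wy":0,"wz":0},{"x":0,"y":-0.047,"z":0,"wx":0,"wy":0,"wz":0},{"x":0,"y":-0.047,"z":0,"wx":0,"wy":0,"wz":0},{"x":0,"y":-0.047,"z":0,"wx":0,"wy":0,"wz":0},{"x":0,"y":-0.047,"z":0,"wx":0,"wy":0,"wz":0},{"x":0,"y":0,"z":0,"wx":0,"wy":0,"wz":0}]'
```

```text
time_s: 2.75
eef_pos: [0.3614, -0.2544, 0.4738]
orientation: [-3.141, -0.002, 2.768]
ft_force: [0.5, 0.3, 0.3]
finger_gap: 0.0881
grasp_force: 0.0
```

```bash
python3 -m crank '[{"x":0.008,"y":-0.048,"z":0,"wx":0,"wy":0,"wz":0},{"x":0.008,"y":-0.048,"z":0,"wx":0,"wy":0,"wz":0},{"x":0,"y":0,"z":0.045,"wx":0,"wy":0,"wz":0.14},{"x":0,"y":0,"z":0.045,"wx":0,"wy":0,"wz":0.14},{"x":0,"y":0,"z":0.045,"wx":0,"wy":0,"wz":0.14},{"x":0,"y":0,"z":0.045,"wx":0,"wy":0,"wz":0.14},{"x":0,"y":0,"z":0.045,"wx":0,"wy":0,"wz":0.14},{"x":0,"y":0,"z":0,"wx":0,"wy":0,"wz":0}]'
python3 - <<'E'
from h import *
s=ctrl.state();print(s['eef_pos'],s['orientation'])
c=ctrl.capture('wrist');cv2.imwrite('pics/w0.png',c['color'][:,:,::-1]);np.save('pics/w0.npy',c,allow_pickle=True)
E
```

```text
time_s: 3.55
eef_pos: [0.3128, -0.3299, 0.244]
orientation: [3.141, -0.012, 2.075]
ft_force: [-0.0, 0.5, 0.2]
finger_gap: 0.0881
grasp_force: 0.0
[ 0.31279219 -0.32987948  0.24395048] [ 3.14130707 -0.01180107  2.07511043]
```

View pics/w0.png

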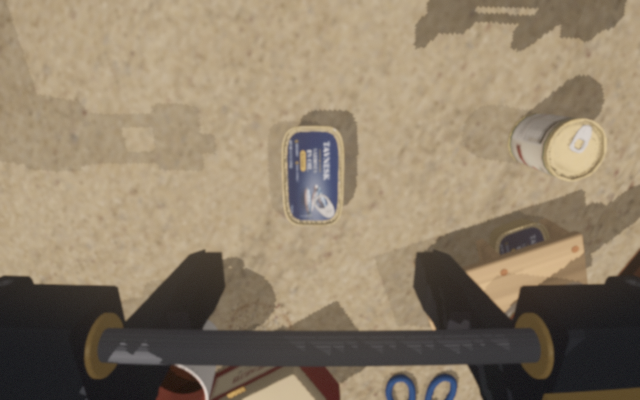

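The wrist view shows the tin at (313,174), aligned with the jaws, and the tomato tin and shelf on the right. I'll measure it here.

```bash
python3 - <<'E'
from h import *
c=np.load('pics/w0.npy',allow_pickle=True).item()
print('wrist',tin(c,(313,174),r=60))
print('rim',unproj(c,[(281,175),(344,175),(313,125),(313,224)],.0255))
print('tomato',unproj(c,[(575,148)],.072),'shelf FL',unproj(c,[(583,236)],.058))
T=ctrl.capture('top');print('top rim outline')
im=cv2.cvtColor(T['color'],cv2.COLOR_RGB2HSV);print('top',tin(T,(366,301)))
E
```

```text
wrist (array([ 0.31137872, -0.33068082]), array([ 0.31239559, -0.3220427 ]), (40.587284088134766, 75.56787872314453), np.float32(2.0572898), np.float64(2.152495672090451))
rim [[ 0.28156585 -0.35264714  0.0255    ]
 [ 0.33782299 -0.32159734  0.0255    ]
 [ 0.2860519  -0.29276473  0.0255    ]
 [ 0.33577984 -0.38381885  0.0255    ]]
tomato [[ 0.49847897 -0.19099289  0.072     ]] shelf FL [[ 0.57678349 -0.25228755  0.058     ]]
top rim outline
top (array([ 0.36046796, -0.32347311]), array([ 0.36091081, -0.31899384]), (25.025367736816406, 67.76932525634766), np.float32(1.7072607), np.float64(1.6803730587294061))
```

```bash
python3 -m crank '[{"x":-0.006,"y":-0.006,"z":0.04,"wx":0,"wy":0,"wz":0},{"x":0,"y":0,"z":0.04,"wx":0,"wy":0,"wz":0},{"x":0,"y":0,"z":0.04,"wx":0,"wy":0,"wz":0},{"x":0,"y":0,"z":0.03,"wx":0,"wy":0,"wz":0},{"x":0,"y":0,"z":0,"wx":0,"wy":0,"wz":0},{"x":0,"y":0,"z":0,"wx":0,"wy":0,"wz":0}]'
python3 - <<'E'
from h import *
for i in range(3):
    c=ctrl.capture('wrist');s=ctrl.state();print(s['eef_pos'],s['orientation'])
cv2.imwrite('pics/w1.png',c['color'][:,:,::-1])
E
```

```text
time_s: 4.25
eef_pos: [0.3131, -0.344, 0.1022]
orientation: [-3.142, 0.003, 2.078]
ft_force: [0.3, -0.7, 1.2]
finger_gap: 0.0882
grasp_force: 0.0
[ 0.31333109 -0.34443287  0.10280566] [-3.14146305  0.00488752  2.07732196]
[ 0.31334131 -0.34447285  0.10286146] [-3.14145553  0.00545512  2.07703702]
[ 0.31322069 -0.34423316  0.10263501] [-3.14149424  0.00530097  2.07677601]
```

View pics/w1.png

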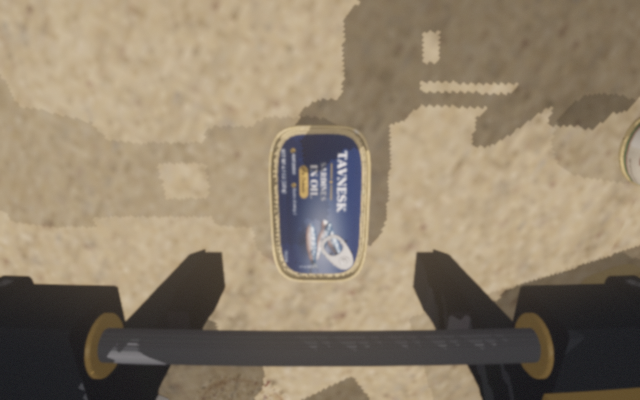

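The tin's rim spans columns 269–371 and rows 126–280, square to the jaws. I'll refine its centre from this view.

```bash
python3 - <<'E'
from h import *
c=ctrl.capture('wrist');s=ctrl.state();p=s['eef_pos'];print(p,s['orientation'])
P=unproj(c,[(269,203),(371,203),(320,126),(320,280)],.0255);print(P)
ctr=(P[0]+P[1])[:2]/2,(P[2]+P[3])[:2]/2
yw=2.077;X=np.array([np.cos(yw),np.sin(yw)]);Y=np.array([np.sin(yw),-np.cos(yw)])
a,b=X@(ctr[1]-p[:2]),Y@(ctr[0]-p[:2]);print('w,l',np.linalg.norm(P[1]-P[0]),np.linalg.norm(P[3]-P[2]),'tool shift',a,b,'centre',p[:2]+a*X+b*Y)
E
```

```text
[ 0.31299056 -0.34388683  0.10222071] [-3.14148867  0.00464219  2.0765994 ]
[[ 0.28131949 -0.35113436  0.0255    ]
 [ 0.33746621 -0.32000012  0.0255    ]
 [ 0.28615846 -0.29377349  0.0255    ]
 [ 0.33626856 -0.38390775  0.0255    ]]
w,l 0.06420121047626622 0.10312714268902441 tool shift 0.005274996847752392 0.0008873158083267787 centre [ 0.31120896 -0.33884314]
```

```bash
python3 -m crank '[{"x":0.005,"y":0.001,"z":0.038,"wx":0,"wy":0,"wz":0},{"x":0,"y":0,"z":0.038,"wx":0,"wy":0,"wz":0},{"x":0,"y":0,"z":0,"wx":0,"wy":0,"wz":0},{"x":0,"y":0,"z":0,"wx":0,"wy":0,"wz":0},{"x":0,"y":0,"z":0,"wx":0,"wy":0,"wz":0}]'
python3 -m crank '[{"x":0,"y":0,"z":0,"wx":0,"wy":0,"wz":0},{"x":0,"y":0,"z":0,"wx":0,"wy":0,"wz":0},{"x":0,"y":0,"z":0,"wx":0,"wy":0,"wz":0},{"x":0,"y":0,"z":0,"wx":0,"wy":0,"wz":0},{"x":0,"y":0,"z":0,"wx":0,"wy":0,"wz":0},{"x":0,"y":0,"z":0,"wx":0,"wy":0,"wz":0},{"x":0,"y":0,"z":0,"wx":0,"wy":0,"wz":0},{"x":0,"y":0,"z":0,"wx":0,"wy":0,"wz":0}]' 0.39 3
```

```text
time_s: 4.95
eef_pos: [0.3114, -0.3391, 0.026]
orientation: [-3.142, 0.004, 2.076]
ft_force: [0.1, -0.5, 0.2]
finger_gap: 0.0879
grasp_force: 0.0
time_s: 5.75
eef_pos: [0.3104, -0.3374, 0.0237]
orientation: [-3.142, -0.0, 2.076]
ft_force: [0.4, -1.2, 0.3]
finger_gap: 0.0613
grasp_force: 0.3
```

```bash
python3 -m crank '[{"x":0,"y":0,"z":0,"wx":0,"wy":0,"wz":-0.056},{"x":0,"y":0,"z":0,"wx":0,"wy":0,"wz":-0.056},{"x":0,"y":0,"z":0,"wx":0,"wy":0,"wz":-0.056},{"x":0,"y":0,"z":0,"wx":0,"wy":0,"wz":-0.056},{"x":0,"y":0,"z":0,"wx":0,"wy":0,"wz":-0.056},{"x":0,"y":0,"z":0,"wx":0,"wy":0,"wz":-0.057},{"x":0,"y":0,"z":0,"wx":0,"wy":0,"wz":0},{"x":0,"y":0,"z":0,"wx":0,"wy":0,"wz":0}]'
python3 -m crank '[{"x":0,"y":0.01,"z":0,"wx":0,"wy":0,"wz":0},{"x":0,"y":0.01,"z":0,"wx":0,"wy":0,"wz":0},{"x":0,"y":0.01,"z":0,"wx":0,"wy":0,"wz":0},{"x":0,"y":0.01,"z":0,"wx":0,"wy":0,"wz":0},{"x":0,"y":0.01,"z":0,"wx":0,"wy":0,"wz":0},{"x":0,"y":0.01,"z":0,"wx":0,"wy":0,"wz":0},{"x":0,"y":0,"z":0,"wx":0,"wy":0,"wz":0},{"x":0,"y":0,"z":0,"wx":0,"wy":0,"wz":0}]'
```

```text
time_s: 6.55
eef_pos: [0.3104, -0.3372, 0.0236]
orientation: [3.141, -0.0, 2.411]
ft_force: [-0.6, 0.2, -0.7]
finger_gap: 0.0612
grasp_force: 0.1
time_s: 7.35
eef_pos: [0.3506, -0.292, 0.0236]
orientation: [3.141, -0.0, 2.414]
ft_force: [0.6, 0.9, -0.2]
finger_gap: 0.0616
grasp_force: 0.4
```

```bash
python3 -m crank '[{"x":0,"y":0.01,"z":0,"wx":0,"wy":0,"wz":0},{"x":0,"y":0.01,"z":0,"wx":0,"wy":0,"wz":0},{"x":0,"y":0.01,"z":0,"wx":0,"wy":0,"wz":0},{"x":0,"y":0.01,"z":0,"wx":0,"wy":0,"wz":0},{"x":0,"y":0.01,"z":0,"wx":0,"wy":0,"wz":0},{"x":0,"y":0.005,"z":0,"wx":0,"wy":0,"wz":0},{"x":0,"y":0,"z":0,"wx":0,"wy":0,"wz":0},{"x":0,"y":0,"z":0,"wx":0,"wy":0,"wz":0}]'
python3 - <<'E'
from h import *
c=ctrl.capture('wrist');s=ctrl.state();print(s['eef_pos'],s['orientation'])
a=c['color'][:,:,::-1];b=ctrl.capture('top')['color'][:,:,::-1]
b=cv2.resize(b[90:330,240:440],None,fx=2,fy=2,interpolation=cv2.INTER_CUBIC)[:400]
cv2.imwrite('pics/w2.png',a);cv2.imwrite('pics/t2.png',b)
np.save('pics/w2.npy',c,allow_pickle=True)
E
```

```text
time_s: 8.15
eef_pos: [0.3871, -0.2512, 0.0237]
orientation: [3.141, -0.0, 2.413]
ft_force: [1.2, 0.2, 0.4]
finger_gap: 0.0612
grasp_force: 0.4
[ 0.38699852 -0.25136837  0.02366211] [ 3.14138380e+00 -2.08642770e-04  2.41288899e+00]
```

View pics/w2.png

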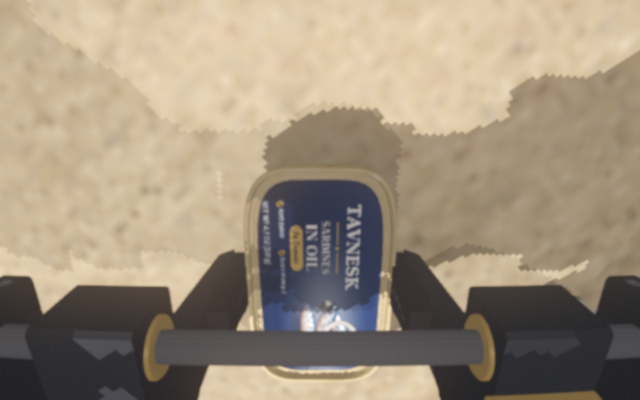

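The tin is caged between the fingers and square to them, with its far end at row 168. I'll release it, rise, back off behind it and look again at the tin and shelf together.

```bash
python3 -m crank '[{"x":0,"y":0,"z":0,"wx":0,"wy":0,"wz":0},{"x":0,"y":0,"z":0,"wx":0,"wy":0,"wz":0},{"x":0,"y":0,"z":-0.04,"wx":0,"wy":0,"wz":0},{"x":0,"y":0,"z":-0.045,"wx":0,"wy":0,"wz":0},{"x":0.04,"y":0,"z":-0.03,"wx":0,"wy":0,"wz":0},{"x":0.035,"y":0,"z":-0.03,"wx":0,"wy":0,"wz":0},{"x":0,"y":0,"z":0,"wx":0,"wy":0,"wz":0},{"x":0,"y":0,"z":0,"wx":0,"wy":0,"wz":0}]' 0.8
python3 - <<'E'
from h import *
c=ctrl.capture('wrist');s=ctrl.state();print(s['eef_pos'],s['orientation'])
t=ctrl.capture('top');np.save('pics/w3.npy',c,allow_pickle=True);np.save('pics/t3.npy',t,allow_pickle=True)
a=cv2.resize(c['color'][:,:,::-1],(480,300));b=cv2.resize(t['color'][90:290,240:440,::-1],(300,300))
cv2.imwrite('pics/wt3.png',np.hstack([a,b]))
E
```

```text
time_s: 9.05
eef_pos: [0.3315, -0.2022, 0.1698]
orientation: [-3.141, 0.004, 2.412]
ft_force: [0.4, -0.6, -0.6]
finger_gap: 0.0792
grasp_force: 0.0
[ 0.3312958  -0.20206677  0.16870339] [-3.14139628e+00  1.33038873e-03  2.41232842e+00]
```

View pics/wt3.png

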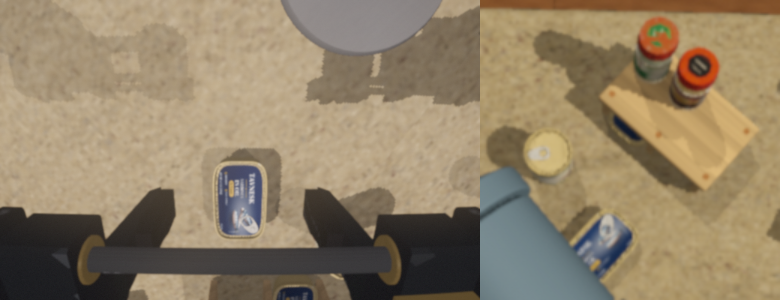

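The wrist view (left, ¾ scale) shows the tin at (241,200). The top view shows the shelf clear and nothing disturbed. I'll rectify both views into the shelf and tin frames to get precise edges.

```bash
cat >> h.py <<'E'
def rect(c,o,yaw,z,hx,hy,s=.0005):
    """orthophoto at height z, image rows = frame x from +hx down, cols = frame y from +hy to right -hy"""
    gx,gy=np.meshgrid(np.arange(hx,-hx,-s),np.arange(hy,-hy,-s),indexing='ij')
    W=np.stack([o[0]+np.cos(yaw)*gx-np.sin(yaw)*gy,o[1]+np.sin(yaw)*gx+np.cos(yaw)*gy,np.full_like(gx,z)],-1).reshape(-1,3)
    f=200/np.tan(np.radians(c['vfov'])/2);K=np.array([[f,0,c['cx']],[0,f,c['cy']],[0,0,1]])
    p,_=cv2.projectPoints(W,cv2.Rodrigues(np.array(c['R']))[0],np.array(c['t']),K,np.array(c['dist_coeffs']))
    p=p.reshape(gx.shape+(2,)).astype(np.float32)
    return np.ascontiguousarray(cv2.remap(c['color'],p[...,0],p[...,1],cv2.INTER_CUBIC)[:,:,::-1])
E
python3 - <<'E'
from h import *
w=np.load('pics/w3.npy',allow_pickle=True).item();t=np.load('pics/t3.npy',allow_pickle=True).item()
A=rect(t,(.5549,-.3497),-.728,.058,.08,.11);B=rect(w,(.387,-.2514),-.728,.0255,.07,.05)
for I,hx,hy in((A,.08,.11),(B,.07,.05)):   # 10 mm ticks
    for k in np.arange(-.1,.101,.01):
        r=int((hx-k)/.0005);q=int((hy-k)/.0005);L=10 if abs(k)>1e-6 else 24
        if 0<=r<len(I):I[r,:L]=(0,0,255)
        if 0<=q<I.shape[1]:I[-L:,q]=(0,0,255)
H=np.zeros((320,640,3),np.uint8);H[:320,:440]=A;H[:280,440:640]=B
cv2.imwrite('pics/r3.png',H)
E
```

```text
(no output)
```

View pics/r3.png

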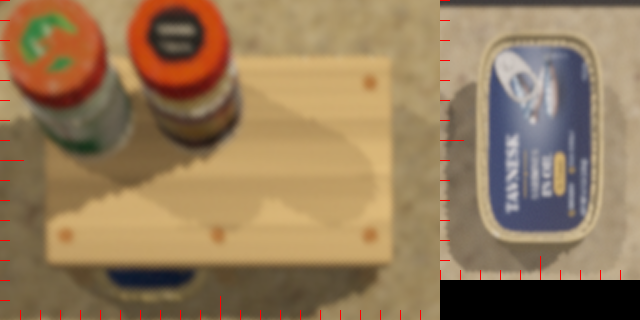

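```bash
python3 - <<'E'
from h import *
w=np.load('pics/w3.npy',allow_pickle=True).item()
B=rect(w,(.387,-.2514),-.728,.0255,.07,.05).astype(int)
m=((B[:,:,0]>B[:,:,2]+20)).astype(np.uint8);m[:20]=0
m=cv2.morphologyEx(m,cv2.MORPH_CLOSE,np.ones((25,25)))
k,l,st,_=cv2.connectedComponentsWithStats(m);i=1+np.argmax(st[1:,4]);m=l==i;print(st[i])
r=np.arange(70,210,5);L=[np.nonzero(m[x])[0][0] for x in r];R=[np.nonzero(m[x])[0][-1] for x in r]
q=np.arange(70,140,5);T=[np.nonzero(m[:,x])[0][0] for x in q];D=[np.nonzero(m[:,x])[0][-1] for x in q]
print('slopes L,R,T,D',*[np.polyfit(a,b,1)[0] for a,b in((r,L),(r,R),(q,T),(q,D))])
print('centre col',np.mean(L+R),'row',np.mean(T+D))
E
```

```text
[   50    49    98   181 14661]
slopes L,R,T,D -0.0035577449370552045 -0.030651340996167994 -0.07780219780219781 -0.06285714285714175
centre col 97.98214285714286 row 139.28571428571428
```

The tin sits within about 1 mm and 0.03 rad of the bay line. I'll narrow the fingers, come down behind it and begin the push.

```bash
python3 -m crank '[{"x":0,"y":0.001,"z":0.03,"wx":0,"wy":0,"wz":0},{"x":0,"y":0,"z":0.03,"wx":0,"wy":0,"wz":0},{"x":0,"y":0,"z":0.03,"wx":0,"wy":0,"wz":0},{"x":0,"y":0,"z":0.03,"wx":0,"wy":0,"wz":0},{"x":0,"y":0,"z":0.023,"wx":0,"wy":0,"wz":0},{"x":0,"y":0,"z":0,"wx":0,"wy":0,"wz":0},{"x":0,"y":0,"z":0,"wx":0,"wy":0,"wz":0},{"x":0,"y":0,"z":0,"wx":0,"wy":0,"wz":0}]' -0.66 20
python3 -m crank '[{"x":-0.01,"y":0,"z":0,"wx":0,"wy":0,"wz":0},{"x":-0.01,"y":0,"z":0,"wx":0,"wy":0,"wz":0},{"x":-0.01,"y":0,"z":0,"wx":0,"wy":0,"wz":0},{"x":-0.01,"y":0,"z":0,"wx":0,"wy":0,"wz":0},{"x":-0.01,"y":0,"z":0,"wx":0,"wy":0,"wz":0},{"x":-0.01,"y":0,"z":0,"wx":0,"wy":0,"wz":0},{"x":0,"y":0,"z":0,"wx":0,"wy":0,"wz":0},{"x":0,"y":0,"z":0,"wx":0,"wy":0,"wz":0}]'
```

```text
time_s: 9.95
eef_pos: [0.3322, -0.2014, 0.0261]
orientation: [-3.142, 0.0, 2.413]
ft_force: [1.1, 1.0, 0.9]
finger_gap: 0.0175
grasp_force: 0.0
time_s: 10.75
eef_pos: [0.3767, -0.241, 0.0256]
orientation: [3.142, 0.0, 2.413]
ft_force: [-0.0, 0.2, -0.7]
finger_gap: 0.0151
grasp_force: 0.0
```

```bash
python3 -m crank '[{"x":-0.008,"y":0,"z":0,"wx":0,"wy":0,"wz":0},{"x":-0.008,"y":0,"z":0,"wx":0,"wy":0,"wz":0},{"x":-0.008,"y":0,"z":0,"wx":0,"wy":0,"wz":0},{"x":-0.006,"y":0,"z":0,"wx":0,"wy":0,"wz":0},{"x":0,"y":0,"z":0,"wx":0,"wy":0,"wz":0},{"x":0,"y":0,"z":0,"wx":0,"wy":0,"wz":0}]'
python3 - <<'E'
from h import *
t=ctrl.capture('top');w=ctrl.capture('wrist');o=(.4907,-.3425)
A=rect(t,o,-.728,.0255,.12,.1);B=rect(w,o,-.728,.0255,.12,.06)
for I,hx,hy in((A,.12,.1),(B,.12,.06)):
    for k in np.arange(-.12,.121,.01):
        r=int((hx-k)/.0005);q=int((hy-k)/.0005);L=10 if abs(k)>1e-6 else 24
        if 0<=r<len(I):I[r,:L]=(0,0,255)
        if 0<=q<I.shape[1]:I[-L:,q]=(0,0,255)
    I[:,int(hy/.0005)]=(0,255,0)
cv2.imwrite('pics/r4.png',np.hstack([A,B]))
E
```

```text
time_s: 11.35
eef_pos: [0.399, -0.2609, 0.0257]
orientation: [-3.142, 0.0, 2.413]
ft_force: [-0.4, -0.3, 0.1]
finger_gap: 0.0151
grasp_force: 0.0
```

View pics/r4.png

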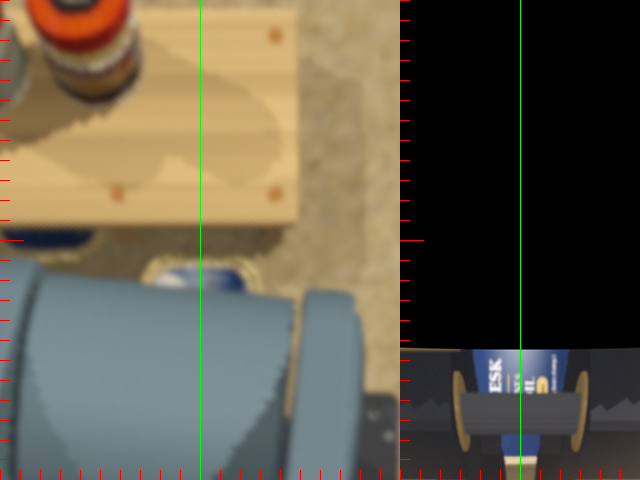

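The tin's front is at x≈-8.5 mm, square to the bay and about 1 mm right of its axis. I'll push it into the mouth and watch the force.

```bash
python3 -m crank '[{"x":-0.006,"y":0.0005,"z":0,"wx":0,"wy":0,"wz":0},{"x":-0.006,"y":0.0005,"z":0,"wx":0,"wy":0,"wz":0},{"x":-0.006,"y":0,"z":0,"wx":0,"wy":0,"wz":0},{"x":-0.006,"y":0,"z":0,"wx":0,"wy":0,"wz":0},{"x":-0.006,"y":0,"z":0,"wx":0,"wy":0,"wz":0},{"x":0,"y":0,"z":0,"wx":0,"wy":0,"wz":0}]'
python3 - <<'E'
from h import *
s=ctrl.state();print(s['eef_pos'],s['ft_force'],s['torque'])
E
```

```text
time_s: 12.05
eef_pos: [0.4227, -0.2809, 0.0259]
orientation: [-3.141, 0.001, 2.413]
ft_force: [0.6, -0.0, 0.1]
finger_gap: 0.0151
grasp_force: 0.0
[ 0.42272868 -0.28092668  0.02592132] [ 0.62244605 -0.00170584  0.06065899] [ 0.01075846  0.01799562 -0.00069701]
```

```bash
python3 -m crank '[{"x":-0.006,"y":0,"z":0,"wx":0,"wy":0,"wz":0},{"x":-0.006,"y":0,"z":0,"wx":0,"wy":0,"wz":0},{"x":-0.006,"y":0,"z":0,"wx":0,"wy":0,"wz":0},{"x":-0.006,"y":0,"z":0,"wx":0,"wy":0,"wz":0},{"x":-0.006,"y":0,"z":0,"wx":0,"wy":0,"wz":0},{"x":-0.006,"y":0,"z":0,"wx":0,"wy":0,"wz":0},{"x":0,"y":0,"z":0,"wx":0,"wy":0,"wz":0}]'
python3 - <<'E'
from h import *
t=ctrl.capture('top');o=(.4907,-.3425)
B=rect(t,o,-.728,.0255,.12,.1).astype(int)
m=(B[:,:,0]>B[:,:,2]+25);m[:225]=0
k,l,st,_=cv2.connectedComponentsWithStats(m.astype(np.uint8));print(st[1:][st[1:,4]>60])
E
```

```text
time_s: 12.75
eef_pos: [0.4496, -0.3049, 0.026]
orientation: [-3.141, 0.001, 2.413]
ft_force: [0.1, 0.4, 0.3]
finger_gap: 0.015
grasp_force: 0.0
[[ 267  225   71  253 8668]
 [ 187  457   17   14  109]
 [ 206  458   21   17  180]]
```

```bash
python3 -m crank '[{"x":-0.006,"y":0,"z":0,"wx":0,"wy":0,"wz":0},{"x":-0.006,"y":0,"z":0,"wx":0,"wy":0,"wz":0},{"x":-0.006,"y":0,"z":0,"wx":0,"wy":0,"wz":0},{"x":-0.006,"y":0,"z":0,"wx":0,"wy":0,"wz":0},{"x":-0.006,"y":0,"z":0,"wx":0,"wy":0,"wz":0},{"x":0,"y":0,"z":0,"wx":0,"wy":0,"wz":0},{"x":0,"y":0,"z":0,"wx":0,"wy":0,"wz":0}]'
python3 -m crank '[{"x":-0.003,"y":0,"z":0,"wx":0,"wy":0,"wz":0},{"x":-0.002,"y":0,"z":0,"wx":0,"wy":0,"wz":0},{"x":0,"y":0,"z":0,"wx":0,"wy":0,"wz":0},{"x":0,"y":0,"z":0,"wx":0,"wy":0,"wz":0}]'
```

```text
time_s: 13.5
eef_pos: [0.4713, -0.3241, 0.0257]
orientation: [-3.142, 0.0, 2.413]
ft_force: [-0.2, -0.3, -0.3]
finger_gap: 0.0148
grasp_force: 0.0
time_s: 13.9
eef_pos: [0.475, -0.3274, 0.0258]
orientation: [-3.142, 0.0, 2.413]
ft_force: [-0.2, -0.4, -0.0]
finger_gap: 0.0152
grasp_force: 0.0
```

```bash
python3 -m crank '[{"x":-0.002,"y":0,"z":0,"wx":0,"wy":0,"wz":0},{"x":0,"y":0,"z":0,"wx":0,"wy":0,"wz":0},{"x":0,"y":0,"z":0,"wx":0,"wy":0,"wz":0}]'
python3 -m crank '[{"x":-0.0015,"y":0,"z":0,"wx":0,"wy":0,"wz":0},{"x":0,"y":0,"z":0,"wx":0,"wy":0,"wz":0},{"x":0,"y":0,"z":0,"wx":0,"wy":0,"wz":0}]'
```

```text
time_s: 14.2
eef_pos: [0.4764, -0.3287, 0.0257]
orientation: [-3.142, 0.0, 2.413]
ft_force: [-0.7, 0.2, -0.0]
finger_gap: 0.0151
grasp_force: 0.1
time_s: 14.5
eef_pos: [0.4775, -0.3297, 0.0257]
orientation: [-3.142, 0.0, 2.413]
ft_force: [-0.4, 1.4, 1.1]
finger_gap: 0.0149
grasp_force: 0.2
```

```bash
python3 -m crank '[{"x":-0.0015,"y":0,"z":0,"wx":0,"wy":0,"wz":0},{"x":0,"y":0,"z":0,"wx":0,"wy":0,"wz":0},{"x":0,"y":0,"z":0,"wx":0,"wy":0,"wz":0}]'
python3 -m crank '[{"x":-0.001,"y":0,"z":0,"wx":0,"wy":0,"wz":0},{"x":0,"y":0,"z":0,"wx":0,"wy":0,"wz":0},{"x":0,"y":0,"z":0,"wx":0,"wy":0,"wz":0}]'
```

```text
time_s: 14.8
eef_pos: [0.4786, -0.3306, 0.0257]
orientation: [3.142, 0.0, 2.413]
ft_force: [-1.0, 0.5, 1.0]
finger_gap: 0.0152
grasp_force: 0.4
time_s: 15.1
eef_pos: [0.4788, -0.3308, 0.0256]
orientation: [-3.142, -0.002, 2.413]
ft_force: [-4.4, 3.6, 4.1]
finger_gap: 0.0148
grasp_force: 2.6
```

The force rises right where the back panel should be, so the tin is home. I'll back off and check.

```bash
python3 -m crank '[{"x":0.01,"y":0,"z":0,"wx":0,"wy":0,"wz":0},{"x":0.03,"y":0,"z":0,"wx":0,"wy":0,"wz":0},{"x":0.04,"y":0,"z":0,"wx":0,"wy":0,"wz":0},{"x":0.02,"y":0,"z":-0.04,"wx":0,"wy":0,"wz":0},{"x":0.03,"y":0,"z":-0.03,"wx":0,"wy":0,"wz":0},{"x":0.04,"y":0,"z":-0.03,"wx":0,"wy":0,"wz":0},{"x":0,"y":0,"z":0,"wx":0,"wy":0,"wz":0},{"x":0,"y":0,"z":0,"wx":0,"wy":0,"wz":0}]'
python3 - <<'E'
from h import *
t=ctrl.capture('top');o=(.4907,-.3425);z=np.load('pics/t3.npy',allow_pickle=True).item()
I=rect(t,o,-.728,.0255,.12,.16);Z=rect(z,o,-.728,.0255,.12,.16)
# gold rim/blue strip in front of the shelf for both bays: mouth x=0 at row 240, y=0 col 320, stored col 168
B=I.astype(int);m=(B[:,:,0]>B[:,:,2]+15);m[:215]=0;m[290:]=0
k,l,st,_=cv2.connectedComponentsWithStats(m.astype(np.uint8));print(st[1:][st[1:,4]>60])
for n,cc in(('stored',168),('loose',320),('-12',296),('+12',344)):print(n,cv2.cvtColor(I,cv2.COLOR_BGR2GRAY)[224:280:2,cc-6:cc+7].mean(1).astype(int))
d=cv2.absdiff(t['color'],z['color']).max(2);k,l,st,_=cv2.connectedComponentsWithStats((d[90:230,260:440]>40).astype(np.uint8));print('changed regions',st[1:][st[1:,4]>15]+[260,90,0,0,0])
E
```

```text
time_s: 15.9
eef_pos: [0.3531, -0.2187, 0.1271]
orientation: [-3.141, 0.006, 2.413]
ft_force: [0.2, -0.0, -0.0]
finger_gap: 0.0151
grasp_force: 0.0
[[128 233  77  13 825]
 [283 232  74  11 601]]
stored [112  90  68  49  35  27  24  24  23  24  29  39  53  69  86  99 109 113
 109  99  88  81  78  77  78  77  77  80]
loose [113  89  65  46  33  26  23  24  27  36  50  66  81  93  99  98  92  83
  77  74  75  78  79  80  80  79  79  83]
-12 [114  91  68  48  35  28  26  26  31  40  54  70  82  89  91  88  84  78
  75  74  75  75  76  77  79  79  80  84]
+12 [115  91  68  48  34  25  22  23  28  39  54  69  83  90  92  90  85  82
  79  80  85  93 103 113 120 125 127 129]
changed regions [[ 260  189   52   41 1056]
 [ 360  195   17   15   74]
 [ 263  217   10    6   24]]
```

```bash
python3 - <<'E'
from h import *
a=cv2.imread('pics/top0.png');b=np.ascontiguousarray(ctrl.capture('top')['color'][:,:,::-1])
for n,(x0,x1,y0,y1) in dict(tomato=(271,300,177,200),jarA=(344,374,101,128),jarB=(369,401,121,150),stored=(326,348,166,184)).items():
    r=cv2.matchTemplate(b[y0-12:y1+12,x0-12:x1+12],a[y0:y1,x0:x1],cv2.TM_CCOEFF_NORMED);_,v,_,p=cv2.minMaxLoc(r);print(n,v,np.array(p)-12)
E
```

```text
tomato 0.3583793044090271 [ 9 -7]
jarA 0.9995949864387512 [0 0]
jarB 0.9996324777603149 [0 0]
stored 0.9997595548629761 [0 0]
```

The jars and stored tin have not moved. The arm may be hiding the tomato tin, so I'll move aside and check it.

```bash
python3 -m crank '[{"x":0,"y":-0.03,"z":-0.035,"wx":0,"wy":0,"wz":0},{"x":0,"y":-0.03,"z":-0.035,"wx":0,"wy":0,"wz":0},{"x":0,"y":-0.03,"z":-0.035,"wx":0,"wy":0,"wz":0},{"x":0,"y":-0.03,"z":-0.03,"wx":0,"wy":0,"wz":0},{"x":0,"y":-0.04,"z":0,"wx":0,"wy":0,"wz":0},{"x":0,"y":0,"z":0,"wx":0,"wy":0,"wz":0},{"x":0,"y":0,"z":0,"wx":0,"wy":0,"wz":0}]'
python3 - <<'E'
from h import *
a=cv2.imread('pics/top0.png')
for nm in('top',):
    b=np.ascontiguousarray(ctrl.capture(nm)['color'][:,:,::-1])
    x0,x1,y0,y1=271,300,177,200
    r=cv2.matchTemplate(b[y0-12:y1+12,x0-12:x1+12],a[y0:y1,x0:x1],cv2.TM_CCOEFF_NORMED);_,v,_,p=cv2.minMaxLoc(r);print(v,np.array(p)-12)
E
```

```text
time_s: 16.7
eef_pos: [0.2456, -0.3379, 0.259]
orientation: [3.139, -0.003, 2.41]
ft_force: [0.3, -0.7, 0.0]
finger_gap: 0.0152
grasp_force: 0.0
0.9994754791259766 [0 0]
```

The tomato tin hasn't moved either, so I'm handing in.

```bash
python3 -c "
from plant import ctrl
print(ctrl.finish_job())"
```

```text
the job is handed in; nothing more can be done
None
```

The loose fish tin is in the right-hand bay against the back panel, square and on the bay's centre line but about 3 mm deeper than its neighbour (centre about 46 mm in, limits 38–52). The stored tin, jars and tomato tin haven't moved, and I handed the job in at about 17 s; no verdict came back.

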